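# Snap a bead pot's lid shut in the lever press

## Robot

A 7-joint arm with a two-finger parallel gripper is mounted at the origin on the work surface. World frame = base frame: x ahead of the robot, y to its left, z up, the work surface at z = 0. Lengths are in m, angles in rad, forces in N, time in s.
With the tool pointing down it reaches from about 0.425 to 0.925 m from the base axis. Payload 6.8 kg.
Tool frame: the origin (TCP) lies on the centre line of the jaws, within the pads' length; the fingertips stand 19 mm ahead of it and the grasp point (between the pads) is the TCP (r.tip_extent is the y of the fingertips in the tool frame, in m); y points along the fingers, z is the direction in which the jaws open and shut, and the axes are right-handed (so a half turn about y gives the same grasp; the last joint's range is limited). The gripper opens to 85 mm and grips with 20 to 120 N. Pads are 22 mm wide; open, the fingers measure 114 mm over their backs; the gripper's body (76 mm by 85 mm) begins 54 mm behind the grasp point. The pads swing forward as they close: fully open they stand 13 mm farther back than shut.
Start: joints at [1.04, 0.477, 0.022, 1.555, -0.011, 1.109, -0.083], TCP at [0.277, -0.616, 0.25] pointing down, gripper open.
Joint ranges: [-2.96, 2.96], [-0.34, 2.1], [-1.41, 1.46], [0.24, 2.44], [-1.37, 4.51], [0.17, 1.92], [-2.96, 2.96]. Speed limits (rad/s): [2.39, 2.39, 3.14, 3.14, 3.14, 3.14, 3.14].

## Interface

Orientations are given as a rotation vector (axis times angle).
In Python, from bench import r gives the robot as it stands. The module is installed in compiled form; this text tells all that it offers.
- The arm moves only by the tool jog_arm, never from a script. Its argument "motion" is a list of rows, each a list of 3 entries, a list of its own where there are three numbers: the opening, from 0 (shut) to 1 (fully open), then the shift along the tool's x, y, z in m, then the turn, a rotation vector about the tool's x, y, z in degrees. A call has 1 to 10 rows; each row shifts and turns the commanded pose from where the row before left it, along the tool's axes as they then stand; what a row does not reach is not made up. A row lasts 1/12 s, in which the tool goes at most 41.7 mm and 7.16 degrees, less where a joint would pass 70% of its speed; a pose out of reach is approached as far as the arm can. A call with a gripper value outside its range is refused whole. The fingers move at their own pace and stop on an object; "force" is the grip in N (left out, the last holds). Time passes only in rows, so rows that do not move let the fingers close. It gives the time, the measured TCP pose, the force and the opening at its end, in the units of the state.
- r.get_obs(): the state, without advancing time (a new reading comes with each control period).
- r.grab_frame(name): name is "side" or "top" or "wrist"; returns a dict with "image" (420x560x3 uint8, red, green, blue), "range_z" (420x560 float32, m along the optical axis (not along the pixel's ray), 0 where there is no reading), "fx", "fy", "cx", "cy" (pixels), "xyz" and "orientation" of the camera in the world. Camera axes: x right, y down, z forward; pixel columns grow to the right and rows downward; lengths in m; the calibration is good to about 2 mm. A picture is of the moment at which its call begins.
- r.hand_in(): hands the job in, once; it reports no verdict.
The state is a dict: "clock": time; "joints": joint angles; "qvel": joint speeds; "tau": joint torques, N m; "tcp_pos": TCP position; "orientation": TCP orientation; "contact_force": force on the tool from outside, world axes, zero at the start; "moment": the same for the moment, N m; "grip_width": finger opening in m.
Only numpy, scipy, OpenCV 4.12 (cv2) and the standard library are available. Lean on these libraries where they do the work, as an engineer would, in place of code of your own. Each camera call takes 0.05 s, during which the arm holds its last target.

## Task

One of the two small clear bead pots has its lid standing loose and proud; the other is already shut. Stand the loose-lidded pot upright in the cup of the lever press on the turntable and let go of it, then swing the press's raised upper handle over onto the lid and squeeze it down towards the lower handle until the resistance gives and the lid snaps fully shut. Leave the pot in the cup with the handle down on it, and do not disturb the shut pot, the canister or the dish.

Things in the scene. Friction and masses are not known exactly. Their poses are not given: they have to be found in the camera images.
- pot: the loose-lidded bead pot: clear cylinder 44 mm across, 46 mm tall, orange beads fixed inside, about 0.12 kg; its grey disc lid (38 mm across, 8 mm thick) stands 8 mm above it on a white neck: 62 mm tall overall, 54 mm once shut. Origin at the centre of its underside, z up. Grip the clear part, not the lid. Starts on the table, left or right of the turntable
- lid (a joint): how far the lid has been pushed down along the pot's axis, m: 0 = proud as at the start, 0.008 = fully shut. The snap resists with up to about 17 N at 2 to 2.5 mm of travel, gives at 5 mm and from there pulls itself shut and stays
- lid_top (a point): centre of the top face of the loose lid
- shut_pot: the other pot, same make, 44 mm across, its lid already flush (54 mm tall overall); origin at the centre of its underside. Leave it alone
- cup (a point): centre of the floor of the press's round steel cup: inside 52 mm across, outside 62 mm, rim 6 mm above the floor, floor 20 mm above the turntable. Its axes: x level from the cup to the hinge, z up. It sits on the beech lower handle (fixed, 34 mm wide), which reaches 125 mm from the cup away from the hinge. The hinge's steel cheeks begin 68 mm from this point
- hinge (a point): middle of the upper handle's hinge pin, 85 mm from the cup centre along the cup's x and 66 mm above the cup floor; the pin lies along the cup's y axis
- handle (a joint): angle of the upper handle, rad: 0 = level, lying on a fully shut lid; about 0.08 = touching a proud lid; 1.57 = standing straight up; more = leaning back away from the cup. Stop at -0.03. The hinge is stiff (about 0.2 N m of friction) so the handle stays where it is left
- handle_end (a point): middle of the free end of the upper handle, 200 mm from the hinge pin: a straight beech bar 28 mm wide, 16 mm thick, centred on the line from the pin to this point, with a steel pad 4 mm thick under it, 85 mm from the pin, that presses the lid. Pressing near this end takes about 9 N to get over the snap
- canister: bystander: clear screw-top canister of orange beads, 68 mm across, 117 mm tall, on the turntable beside the hinge; origin at the centre of its underside
- dish: bystander: grey ceramic dish 80 mm across, 22 mm tall, on the turntable beside the lower handle; origin at the centre of its underside
- turntable: pale ash lazy-susan disc 360 mm across, top 30 mm above the table; origin at its centre on the table. It does not turn during the task. The press is fixed at its middle: the cup is over this origin

How it is judged:
By the outcome, as a careful person would: the job done as asked, in the order asked, and still so for the second after the job is handed in, with the robot touching nothing.
It also fails if it takes over 72 s, if anything falls off the work surface, if the arm or the gripper's body presses on something with over 40 N, if the wrist force passes 120 N, or if a joint passes its speed limit or range.

## Working session

There is one attempt and no reset: what is moved stays moved. The work goes in short steps, Python scripts to look and compute and a tool call to move; the robot and the scene stay as the last step left them, time stands still between calls to the robot, and variables do not carry over. Pictures are saved under pics/ and viewed, and the job is handed in when it is done.

Besides the shell and the picture viewer there is one more tool, called after "Request:" as name(argument=value, ...), one argument or row to a line, values as JSON. jog_arm: Moves the arm, as the interface text tells. Its arguments: {"type":"object","properties":{"motion":{"type":"array","items":{"type":"array"}},"force":{"type":"number"}},"required":["motion"]}

```bash
mkdir -p pics; python3 - <<'E'
from bench import r
import cv2,pickle
o=r.get_obs(); print(o, r.tip_extent)
for n in ["side","top","wrist"]:
    f=r.grab_frame(n); pickle.dump(f,open(f"f_{n}.pkl","wb"))
    cv2.imwrite(f"pics/{n}0.png",f["image"][:,:,::-1])
    print(n,f["fx"],f["fy"],f["cx"],f["cy"],f["xyz"],f["orientation"])
E
```

```text
{'clock': 0.0, 'joints': array([ 1.03990866,  0.47780711,  0.02232539,  1.55646784, -0.01147799,
        1.10927155, -0.08313459]), 'qvel': array([ 0.00142958,  0.00068214, -0.00039452,  0.0002072 ,  0.00112721,
        0.00230652,  0.00089525]), 'tau': array([-1.01069229e-03, -5.96452689e+01,  1.60771497e+00, -2.81202900e+01,
        1.24225742e-02,  9.35273187e-03,  2.45458416e-06]), 'tcp_pos': array([ 0.27671742, -0.61506037,  0.24931378]), 'orientation': array([-0.42723193,  1.99006025, -1.98650591]), 'contact_force': array([-0.84400727,  0.30906164,  0.58302273]), 'moment': array([-0.02019203, -0.0136339 ,  0.03296797]), 'grip_width': 0.0854528184519915} 0.019
side 476.3573341097326 476.3573341097326 276.0670684524516 198.58032808624372 [0.20438943 0.72480508 0.62526096] [-0.58137868  2.50742133 -1.34483636]
top 425.38592480647407 425.38592480647407 273.3560944639394 207.98721517414256 [0.49332621 0.01453242 1.10725729] [-2.23182284  2.17314313 -0.10938506]
wrist 327.0986933563943 327.0986933563943 279.6059564727308 208.3619317322744 [ 0.35168584 -0.58165548  0.37279097] [ 2.40198928 -1.55170814 -0.25632914]
```

View pics/side0.png

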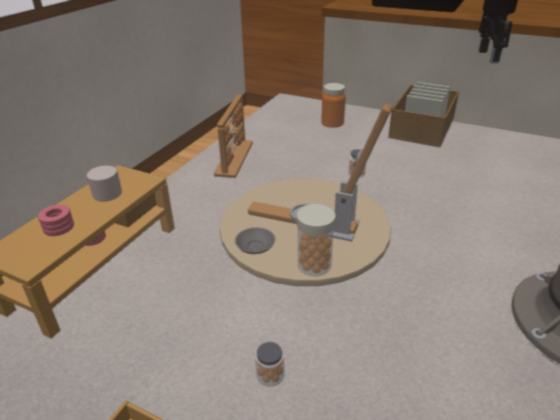

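View pics/top0.png

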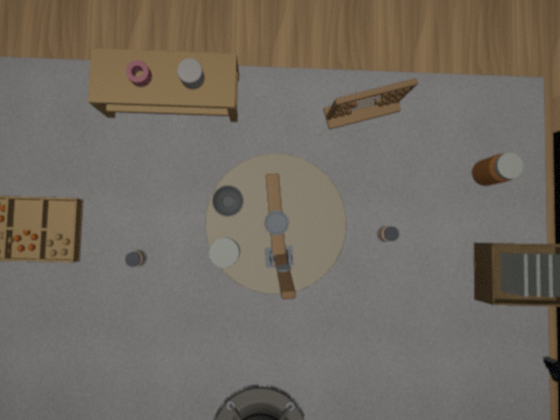

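View pics/wrist0.png

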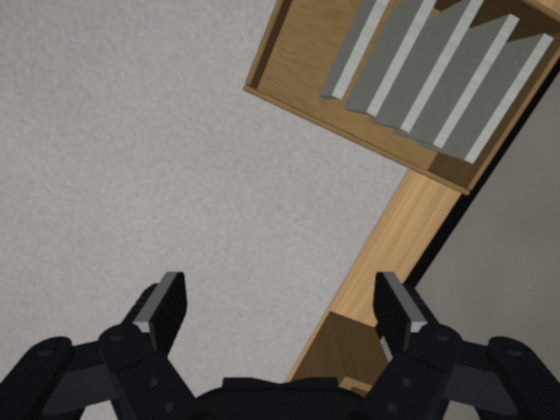

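The side view shows pots at (269,363) and, behind the handle, (357,162). The top view shows them at (135,259) and (389,234), with the cup at (276,222), the hinge at (280,258) and the handle leaning back towards the robot. Next I'll zoom in on both pots and measure them.

```bash
cat > h.py <<'E'
import numpy as np,pickle,cv2
from scipy.spatial.transform import Rotation as R
def load(n): return pickle.load(open(f"f_{n}.pkl","rb"))
def pts(f):
    h,w=f["range_z"].shape
    u,v=np.meshgrid(np.arange(w),np.arange(h)); z=f["range_z"]
    P=np.stack([(u-f["cx"])/f["fx"]*z,(v-f["cy"])/f["fy"]*z,z],-1)
    return P@R.from_rotvec(f["orientation"]).as_matrix().T+f["xyz"]
def ray(f,u,v,z):
    d=R.from_rotvec(f["orientation"]).apply([(u-f["cx"])/f["fx"],(v-f["cy"])/f["fy"],1])
    o=np.array(f["xyz"]); return o+d*(z-o[2])/d[2]
def proj(f,p):
    c=R.from_rotvec(f["orientation"]).inv().apply(np.array(p)-f["xyz"])
    return c[0]/c[2]*f["fx"]+f["cx"],c[1]/c[2]*f["fy"]+f["cy"]
E
python3 - <<'E'
from h import *
s=load("side");t=load("top")
A=s["image"][330:400,230:310];B=s["image"][135:205,320:400];C=t["image"][235:285,100:170];D=t["image"][210:260,355:425]
row1=np.hstack([cv2.resize(x,(400,350),interpolation=cv2.INTER_CUBIC) for x in(A,B)])
row2=np.hstack([cv2.resize(x,(350,250),interpolation=cv2.INTER_CUBIC) for x in(C,D)])
cv2.imwrite("pics/zs.png",row1[:,:,::-1]);cv2.imwrite("pics/zt.png",row2[:,:,::-1])
P=pts(t);Q=pts(s)
for nm,(u,v) in dict(potL=(134,259),potR=(391,234),cup=(276,222),dish=(227,201),can=(224,252),hend=(288,296),tt=(310,200),table=(180,330)).items():
    print(nm,P[v,u].round(4), 'maxz win',P[v-12:v+13,u-14:u+15,2].max().round(4))
print('side',Q[352,269],Q[156,357],Q[325:390,250:290,2].max())
E
```

```text
potL [0.4305 0.3183 0.0526] maxz win 1.1073
potR [ 0.5075 -0.3113  0.0623] maxz win 1.1073
cup [ 0.5299 -0.026   0.0533] maxz win 1.1073
dish [0.5804 0.0984 0.0328] maxz win 1.1073
can [0.4565 0.0923 0.1481] maxz win 1.1073
hend [ 0.3839 -0.0421  0.3072] maxz win 1.1073
tt [ 0.5893 -0.1124  0.0284] maxz win 1.1073
table [0.2512 0.2089 0.0021] maxz win 1.1073
side [0.43098221 0.32383272 0.05418308] [ 0.50580966 -0.29455344  0.06039479] 0.6252609622218325
```

View pics/zs.png

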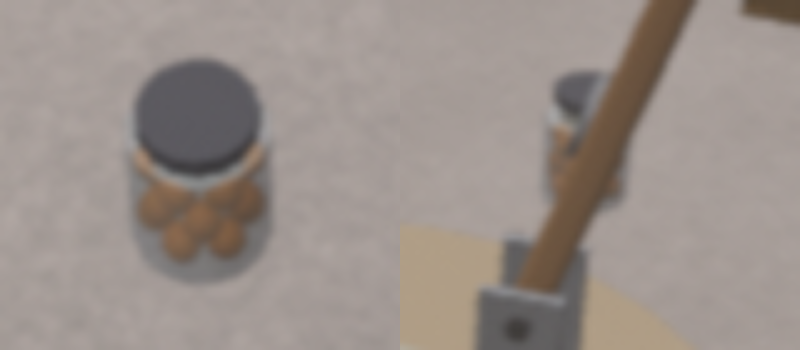

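View pics/zt.png

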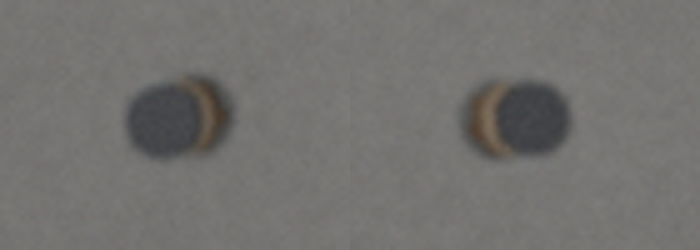

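The right pot (y≈-0.31) is the loose one: its lid top reads z=0.062 with a white neck visible, against 0.053 for the left. Now I'll get precise positions for the pot, cup, turntable axis, hinge and handle.

```bash
python3 - <<'E'
from h import *
t=load("top");s=load("side");P=pts(t);Q=pts(s)
ok=t["range_z"]>0
# loose lid: points z>0.055 near
m=ok&(P[...,2]>0.057)&(np.hypot(P[...,0]-.5075,P[...,1]+.311)<.04)
vs,us=np.where(m); print('lid n',len(us),us.mean(),vs.mean(),P[m].mean(0), 'ext',np.ptp(P[m],0)); 
print(' ray',ray(t,us.mean(),vs.mean(),.062))
# colour mask
im=t["image"].astype(int); sub=np.zeros(ok.shape,bool); sub[220:250,375:405]=1
g=sub&(im.max(2)<100)&(im[...,0]-im[...,2]<8)
n,l,st,c=cv2.connectedComponentsWithStats(g.astype(np.uint8)); k=1+np.argmax(st[1:,4]); print('gray',st[k],c[k],ray(t,*c[k],.062))
hs,ws=np.where(ok&(Q[...,2]>0.055)&(Q[...,2]<.07)&(np.hypot(Q[...,0]-.507,Q[...,1]+.31)<.04)&(s['range_z']>0)); print('side lid pts',Q[hs,ws].mean(0),len(hs))
# turntable
m=ok&(P[...,2]>.018)&(P[...,2]<.04)&(np.hypot(P[...,0]-.53,P[...,1]+.02)<.25)
cnt=max(cv2.findContours(m.astype(np.uint8),cv2.RETR_EXTERNAL,cv2.CHAIN_APPROX_NONE)[0],key=cv2.contourArea)
W=np.array([ray(t,*q[0],.03)[:2] for q in cnt])
A=np.c_[2*W,np.ones(len(W))];b=(W**2).sum(1);x=np.linalg.lstsq(A,b,rcond=None)[0];print('tt',x[:2],np.sqrt(x[2]+x[0]**2+x[1]**2))
# fully by height in region of the cup
for lo,hi in((.045,.052),(.052,.06),(.06,.09),(.09,.125),(.125,.16),(.16,.2),(.2,.25),(.25,.35)):
    for nm,X,o in(('top',P,t),('side',Q,s)):
        mm=(o["range_z"]>0)&(X[...,2]>lo)&(X[...,2]<hi)&(np.hypot(X[...,0]-.49,X[...,1]+.03)<.2)&(np.hypot(X[...,0]-.456,X[...,1]-.092)>.05)
        if mm.sum()>3: p=X[mm]; print(nm,lo,hi,mm.sum(),p.mean(0).round(4),p.min(0).round(3),p.max(0).round(3))
a=t["image"][130:320,190:360]; cv2.imwrite("pics/zc.png",cv2.resize(a,None,fx=3.1,fy=3.1,interpolation=cv2.INTER_CUBIC)[:,:,::-1])
a=s["image"][90:290,200:410]; cv2.imwrite("pics/zc2.png",cv2.resize(a,None,fx=3,fy=3,interpolation=cv2.INTER_CUBIC)[:,:,::-1])
E
```

```text
lid n 186 391.2258064516129 232.98387096774192 [ 0.51005352 -0.31189381  0.06196897] ext [0.03497803 0.03789581 0.01027178]
 ray [ 0.51004802 -0.31188287  0.062     ]
gray [385 226  14  15 177] [391.46892655 233.23163842] [ 0.50945092 -0.31249502  0.062     ]
side lid pts [ 0.51560931 -0.30808305  0.06101171] 60
tt [ 0.5322559  -0.02883862] 0.14832176984333634
top 0.045 0.052 1041 [0.5577 0.005  0.0482] [ 0.421 -0.054  0.045] [0.653 0.134 0.052]
side 0.045 0.052 716 [0.5707 0.0278 0.0478] [ 0.421 -0.061  0.045] [0.652 0.136 0.052]
top 0.052 0.06 278 [0.5432 0.0072 0.0545] [ 0.448 -0.056  0.052] [0.619 0.134 0.06 ]
side 0.052 0.06 192 [0.5223 0.0091 0.0547] [ 0.426 -0.061  0.052] [0.618 0.135 0.06 ]
top 0.06 0.09 11 [ 0.4811 -0.0261  0.0704] [ 0.428 -0.053  0.06 ] [0.554 0.001 0.086]
side 0.06 0.09 245 [ 0.4395 -0.0216  0.0755] [ 0.425 -0.059  0.06 ] [ 0.459 -0.01   0.09 ]
top 0.09 0.125 61 [ 0.4502 -0.0367  0.1147] [ 0.431 -0.06   0.09 ] [ 0.465 -0.012  0.125]
side 0.09 0.125 353 [ 0.4416 -0.0249  0.1086] [ 0.425 -0.059  0.09 ] [ 0.463 -0.008  0.125]
top 0.125 0.16 143 [ 0.4456 -0.0362  0.1364] [ 0.427 -0.06   0.125] [ 0.464 -0.013  0.16 ]
side 0.125 0.16 213 [ 0.4385 -0.0252  0.1375] [ 0.423 -0.058  0.125] [ 0.463 -0.01   0.16 ]
top 0.16 0.2 63 [ 0.4357 -0.0365  0.1799] [ 0.431 -0.053  0.16 ] [ 0.443 -0.023  0.198]
side 0.16 0.2 181 [ 0.4233 -0.0255  0.1811] [ 0.41  -0.031  0.16 ] [ 0.436 -0.021  0.2  ]
top 0.2 0.25 178 [ 0.4211 -0.038   0.2229] [ 0.407 -0.054  0.2  ] [ 0.433 -0.023  0.25 ]
side 0.2 0.25 258 [ 0.4102 -0.0274  0.2239] [ 0.394 -0.043  0.2  ] [ 0.427 -0.022  0.25 ]
top 0.25 0.35 294 [ 0.3962 -0.0409  0.2897] [ 0.379 -0.056  0.251] [ 0.412 -0.027  0.311]
side 0.25 0.35 346 [ 0.3909 -0.031   0.2828] [ 0.377 -0.056  0.25 ] [ 0.408 -0.025  0.308]
```

View pics/zc.png

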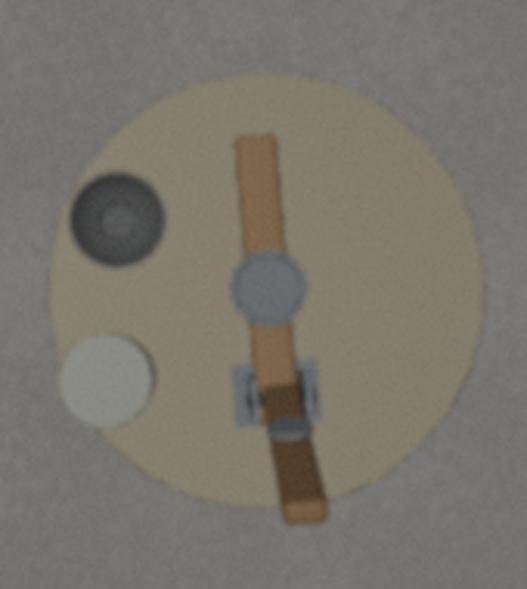

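View pics/zc2.png

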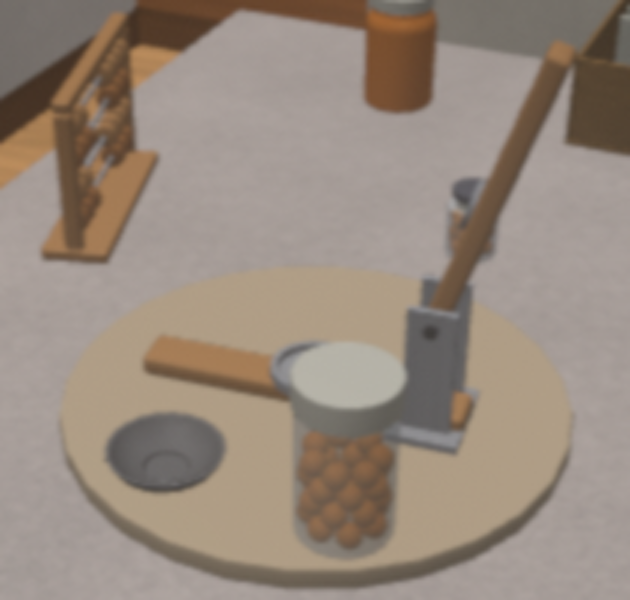

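```bash
python3 - <<'E'
from h import *
t=load("top");s=load("side");P=pts(t);Q=pts(s)
im=cv2.cvtColor(t["image"],cv2.COLOR_RGB2HSV); 
roi=np.zeros(im.shape[:2],np.uint8); cv2.circle(roi,(276,222),90,1,-1)
m=((im[...,1]>45)&(roi>0)).astype(np.uint8)
cnt=max(cv2.findContours(m,cv2.RETR_EXTERNAL,cv2.CHAIN_APPROX_NONE)[0],key=cv2.contourArea)
W=np.array([ray(t,*q[0],.03)[:2] for q in cnt])
W=W[W[:,0]>.44]
for i in range(5):
    A=np.c_[2*W,np.ones(len(W))];b=(W**2).sum(1);x=np.linalg.lstsq(A,b,rcond=None)[0];rr=np.sqrt(x[2]+x[0]**2+x[1]**2)
    res=np.hypot(*(W-x[:2]).T)-rr; W=W[abs(res)<max(.002,2*res.std())]
print('tt',x[:2],rr,len(W))
# cup gray mask
rgb=t["image"].astype(int); roi=np.zeros(m.shape,np.uint8); cv2.circle(roi,(276,222),18,1,-1)
g=((rgb[...,2]>=rgb[...,0]-3)&(roi>0)).astype(np.uint8)
n,l,st,c=cv2.connectedComponentsWithStats(g);k=1+np.argmax(st[1:,4]);print('cup',st[k],c[k],ray(t,*c[k],.056))
# lower handle top points
mm=(t["range_z"]>0)&(P[...,2]>.037)&(P[...,2]<.065)&(P[...,0]>.567)&(abs(P[...,1]+.02)<.04)&(im[...,1]>70)
q=P[mm]; print('lower',q.mean(0),q.min(0),q.max(0)); 
d=np.linalg.svd(q[:,:2]-q[:,:2].mean(0))[2][0];print('dir',d,np.degrees(np.arctan2(d[1],d[0])))
# upper handle from both
for X,o,lo in((P,t,.18),(Q,s,.16)):
    mm=(o["range_z"]>0)&(X[...,2]>lo)&(X[...,2]<.35)&(np.hypot(X[...,0]-.42,X[...,1]+.03)<.08)
    q=X[mm]; c=q.mean(0); d=np.linalg.svd(q-c)[2][0]; d*=np.sign(d[2]); print(c,d,'elev from vertical',np.degrees(np.arctan2(np.hypot(*d[:2]),d[2])),'end',q[np.argsort(q@d)[-10:]].mean(0))
    print(' xy dir',np.degrees(np.arctan2(d[1],d[0])))
E
```

```text
tt [ 0.58489822 -0.07251005] 0.11421159510420732 863
cup [265 211  24  23 434] [276.13133641 222.30414747] [ 0.52910074 -0.02623746  0.056     ]
lower [ 0.60898605 -0.01727932  0.04579002] [ 0.56724069 -0.03777765  0.04002883] [0.65405585 0.0018408  0.05176172]
dir [-0.99369249 -0.11213934] -173.5613459205364
[ 0.40721964 -0.03969767  0.26040084] [-0.36180461 -0.04256816  0.93128158] elev from vertical 21.364521431120444 end [ 0.38602275 -0.04376232  0.30875796]
 xy dir -173.2897090794715
[ 0.4047183  -0.02854287  0.23997376] [-0.30719461 -0.05833649  0.949857  ] elev from vertical 18.22109329906809 end [ 0.38380786 -0.04183209  0.30664016]
 xy dir -169.24752148307886
```

```bash
cat >> h.py <<'E'
CUP=np.array([.529,-.0262,.05]); cx=np.array([-.9937,-.1121,0]); cx/=np.linalg.norm(cx); cy=np.cross([0,0,1],cx)
def goto(r,p,y,z):
    """shift (tool frame, m) and turn (tool frame, deg) from measured pose to pose with TCP p, tool y dir, tool z dir (sign free)"""
    o=r.get_obs(); M=R.from_rotvec(o["orientation"]).as_matrix()
    y=np.array(y,float);y/=np.linalg.norm(y); z=np.array(z,float); z-=y*(z@y); z/=np.linalg.norm(z)
    best=None
    for s in(1,-1):
        T=np.c_[np.cross(y,s*z),y,s*z]; rv=np.degrees(R.from_matrix(M.T@T).as_rotvec())
        if best is None or np.linalg.norm(rv)<np.linalg.norm(best): best=rv
    sh=M.T@(np.array(p)-o["tcp_pos"])
    print('shift mm',(sh*1000).round(1),'|',round(np.linalg.norm(sh)*1000),'turn deg',best.round(2),'clock',round(o["clock"],2),'tcp',o["tcp_pos"].round(4))
E
python3 - <<'E'
from h import *
from bench import r
M=R.from_rotvec(r.get_obs()["orientation"]).as_matrix(); print(M.round(3)); print(cx,cy, 'hinge',CUP+.085*cx+[0,0,.066])
pot=[.5095,-.312,0]
ja=np.array([pot[1],-pot[0],0]) # tangential
goto(r,[pot[0],pot[1],.16],[0,0,-1],cy)
t=load("top"); print('tt',ray(t,276,223.9,.03))
for n in range(0,360,45): pass
E
```

```text
[[-0.912 -0.001  0.41 ]
 [-0.41   0.001 -0.912]
 [ 0.    -1.    -0.001]]
[-0.99369697 -0.11209966  0.        ] [ 0.11209966 -0.99369697  0.        ] hinge [ 0.44453576 -0.03572847  0.116     ]
shift mm [-336.6   89.8 -180.9] | 393 turn deg [ 0.08 17.79  0.02] clock 0.15 tcp [ 0.2768 -0.6152  0.2495]
tt [ 0.5259347  -0.02701438  0.03      ]
```

Request:
jog_arm(
  motion=[
    [1,[-0.0337,0.009,-0.0181],[0,0,0]],
    [1,[-0.0337,0.009,-0.0181],[0,0,0]],
    [1,[-0.0337,0.009,-0.0181],[0,0,0]],
    [1,[-0.0337,0.009,-0.0181],[0,0,0]],
    [1,[-0.0337,0.009,-0.0181],[0,0,0]],
    [1,[-0.0337,0.009,-0.0181],[0,0,0]],
    [1,[-0.0337,0.009,-0.0181],[0,0,0]],
    [1,[-0.0337,0.009,-0.0181],[0,0,0]],
    [1,[-0.0337,0.009,-0.0181],[0,0,0]],
    [1,[-0.0337,0.009,-0.0181],[0,0,0]],
  ],
  force=40,
)

```text
clock: 0.98
tcp_pos: [0.5107, -0.3106, 0.1598]
orientation: [-0.427, 1.988, -1.988]
contact_force: [0.5, -0.1, -0.8]
grip_width: 0.0856
```

Request:
jog_arm(
  motion=[
    [1,[0,0,0],[0,5.93,0]],
    [1,[0,0,0],[0,5.93,0]],
    [1,[0,0,0],[0,5.93,0]],
    [1,[0,0,0],[0,0,0]],
    [1,[0,0,0],[0,0,0]],
  ],
)

```text
clock: 1.4
tcp_pos: [0.5099, -0.3121, 0.1601]
orientation: [-0.125, 2.162, -2.162]
contact_force: [-0.3, -0.2, -0.1]
grip_width: 0.0853
```

```bash
python3 - <<'E'
from h import *
from bench import r
goto(r,[.5095,-.312,.032],[0,0,-1],cy)
f=r.grab_frame("wrist"); pickle.dump(f,open("f_wrist.pkl","wb")); cv2.imwrite("pics/w1.png",f["image"][:,:,::-1])
P=pts(f); ok=f["range_z"]>0
m=ok&(P[...,2]>.057)&(P[...,2]<.068)&(np.hypot(P[...,0]-.51,P[...,1]+.312)<.04)
vs,us=np.where(m); print(len(us),us.mean(),vs.mean(),P[m].mean(0),np.ptp(P[m],0))
print(proj(f,[.5095,-.312,.062]))
E
```

```text
shift mm [  0.4 128.1  -0.2] | 128 turn deg [-0.    0.18  0.03] clock 1.4 tcp [ 0.5099 -0.3121  0.1601]
2031 281.05317577548004 215.52092565238797 [ 0.51197148 -0.31283669  0.06164832] [0.03783111 0.03765257 0.00683642]
(np.float64(279.50297598097745), np.float64(218.91110715094234))
```

View pics/w1.png

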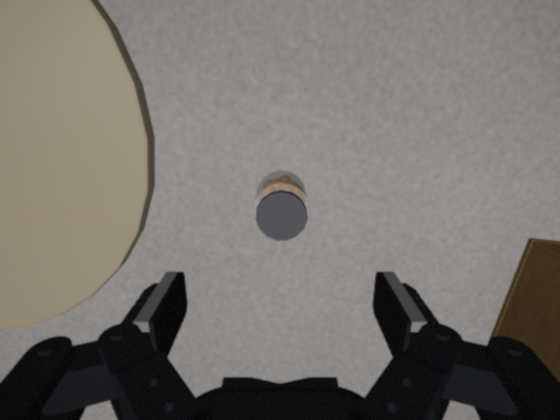

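The wrist view shows the loose lid at (281,215), which is within about 2 mm of the top-view estimate and at the right height. I'll go down and grip.

Request:
jog_arm(
  motion=[
    [1,[-0.001,0.03,0],[0,0,0]],
    [1,[0,0.03,0],[0,0,0]],
    [1,[0,0.028,0],[0,0,0]],
    [1,[0,0.02,0],[0,0,0]],
    [1,[0,0.02,0],[0,0,0]],
    [1,[0,0,0],[0,0,0]],
    [1,[0,0,0],[0,0,0]],
  ],
)

```text
clock: 2.03
tcp_pos: [0.5103, -0.312, 0.0316]
orientation: [-0.125, 2.165, -2.162]
contact_force: [-0.0, 0.0, 0.4]
grip_width: 0.0858
```

Request:
jog_arm(
  motion=[
    [0.3,[0,0,0],[0,0,0]],
    [0.3,[0,0,0],[0,0,0]],
    [0.3,[0,0,0],[0,0,0]],
    [0.3,[0,0,0],[0,0,0]],
    [0.3,[0,0,0],[0,0,0]],
    [0.3,[0,0,0],[0,0,0]],
    [0.3,[0,0,0],[0,0,0]],
    [0.3,[0,0,0],[0,0,0]],
  ],
  force=40,
)

```text
clock: 2.7
tcp_pos: [0.5119, -0.3126, 0.0339]
orientation: [-0.12, 2.161, -2.164]
contact_force: [-0.7, 0.6, 5.2]
grip_width: 0.0435
```

```bash
python3 - <<'E'
from h import *
from bench import r
goto(r,[.511,-.3125,.032],[0,0,-1],cy); print(r.get_obs()["contact_force"],r.get_obs()["grip_width"])
f=r.grab_frame("wrist"); cv2.imwrite("pics/w2.png",f["image"][:,:,::-1])
E
```

```text
shift mm [ 0.8  1.9 -0.2] | 2 turn deg [-0.07  0.01 -0.11] clock 2.7 tcp [ 0.5119 -0.3126  0.0339]
[-0.71365401  0.58983363  5.20019167] 0.04353584026096333
```

View pics/w2.png

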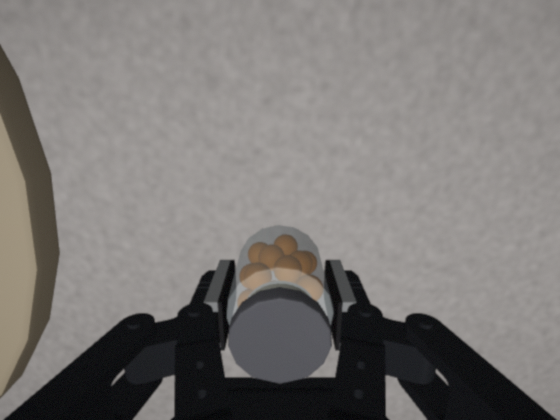

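Pot held (43.5 mm). I'll lift it and check the hold.

Request:
jog_arm(
  motion=[
    [0.3,[0,-0.015,0],[0,0,0]],
    [0.3,[0,-0.03,0],[0,0,0]],
    [0.3,[0,-0.03,0],[0,0,0]],
    [0.3,[0,-0.03,0],[0,0,0]],
    [0.3,[0,-0.02,0],[0,0,0]],
    [0.3,[0,0,0],[0,0,0]],
    [0.3,[0,0,0],[0,0,0]],
  ],
)

```text
clock: 3.33
tcp_pos: [0.5117, -0.3124, 0.1589]
orientation: [-0.119, 2.161, -2.164]
contact_force: [-0.1, 0.0, -1.8]
grip_width: 0.043
```

```bash
python3 - <<'E'
from h import *
from bench import r
goto(r,[CUP[0],CUP[1],.155],[0,0,-1],cy); print(r.get_obs()["contact_force"],r.get_obs()["grip_width"])
f=r.grab_frame("side"); P=pts(f); cv2.imwrite("pics/s3.png",f["image"][:,:,::-1])
E
```

```text
shift mm [ -49.3    3.5 -282.5] | 287 turn deg [-0.1   0.01 -0.15] clock 3.33 tcp [ 0.5117 -0.3124  0.1589]
[-0.08417798  0.01972179 -1.80107362] 0.04302982056280044
```

View pics/s3.png

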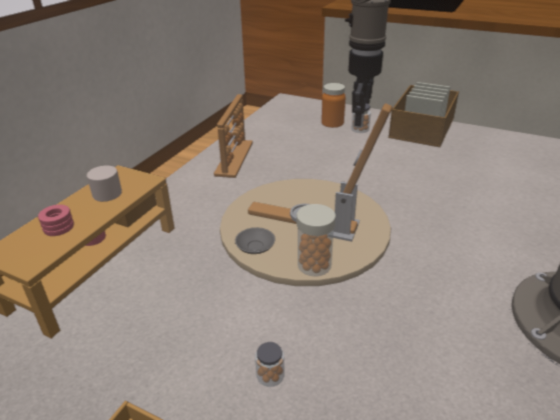

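Pot lifted. I'll carry it to above the cup and check the alignment with the wrist camera.

Request:
jog_arm(
  motion=[
    [0.3,[-0.003,0,-0.015],[0,0,0]],
    [0.3,[-0.006,0,-0.032],[0,0,0]],
    [0.3,[-0.006,0,-0.034],[0,0,0]],
    [0.3,[-0.006,0,-0.034],[0,0,0]],
    [0.3,[-0.006,0,-0.034],[0,0,0]],
    [0.3,[-0.006,0,-0.034],[0,0,0]],
    [0.3,[-0.006,0,-0.034],[0,0,0]],
    [0.3,[-0.006,0.002,-0.034],[0,0,0]],
    [0.3,[-0.0045,0.002,-0.0315],[0,0,0]],
    [0.3,[0,0,0],[0,0,0]],
  ],
)

```text
clock: 4.22
tcp_pos: [0.5275, -0.0176, 0.1515]
orientation: [-0.135, 2.164, -2.155]
contact_force: [0.3, 1.1, -1.0]
grip_width: 0.043
```

```bash
python3 - <<'E'
from h import *
from bench import r
goto(r,[CUP[0],CUP[1],.155],[0,0,-1],cy); print(r.get_obs()["contact_force"],r.get_obs()["grip_width"])
for n in("wrist","side"):
    f=r.grab_frame(n); pickle.dump(f,open(f"f_{n}1.pkl","wb"));cv2.imwrite(f"pics/{n}4.png",f["image"][:,:,::-1])
f=load("wrist1"); print(proj(f,[CUP[0],CUP[1],.056]),f["xyz"])
E
```

```text
shift mm [-0.5 -3.5  8.7] | 9 turn deg [0.24 0.58 0.15] clock 4.22 tcp [ 0.5275 -0.0176  0.1515]
[ 0.28796023  1.07451386 -1.02278609] 0.043024535820759116
(np.float64(292.53661708494843), np.float64(218.7548210875067)) [ 0.60927446 -0.008072    0.27467407]
```

View pics/wrist4.png

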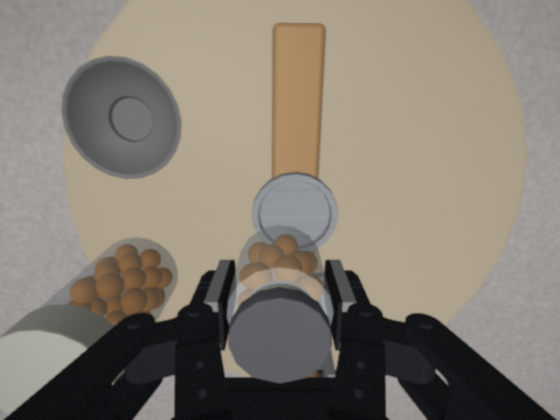

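View pics/side4.png

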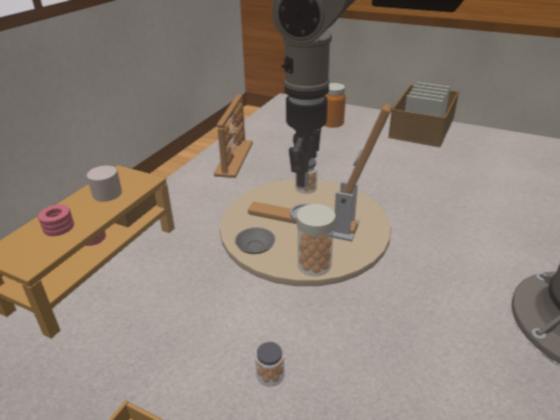

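Request:
jog_arm(
  motion=[
    [0.3,[0,0,0],[0,0,0]],
    [0.3,[0,0,0],[0,0,0]],
  ],
)

```text
clock: 4.48
tcp_pos: [0.528, -0.0274, 0.1526]
orientation: [-0.121, 2.165, -2.166]
contact_force: [0.7, -0.5, -0.4]
grip_width: 0.0427
```

```bash
cat > m.py <<'E'
from h import *
from bench import r
goto(r,[CUP[0],CUP[1],.155],[0,0,-1],cy)
f=r.grab_frame("wrist"); pickle.dump(f,open("f_wrist1.pkl","wb"))
P=pts(f); ok=f["range_z"]>0; im=f["image"].astype(int)
# lid
ys=slice(270,385); 
m=np.zeros(ok.shape,bool); m[ys,225:335]=1
m&=ok&(f["range_z"]<.17)&(np.abs(im[...,0]-im[...,2])<25)&(P[...,2]>P[330,280,2]-.003)&(P[...,2]<P[330,280,2]+.003)
n,l,st,c=cv2.connectedComponentsWithStats(m.astype(np.uint8)); k=1+np.argmax(st[1:,4])
q=P[l==k]; print('lid',st[k],q.mean(0),(q.min(0)+q.max(0))/2,np.ptp(q,0), 'lid plane normal',np.linalg.svd((q-q.mean(0))[::5])[2][2])
# cup outer edge
u0,v0=proj(f,[CUP[0],CUP[1],.056])
bl=(im[...,2]>=im[...,0]+2); roi=np.zeros(ok.shape,np.uint8); cv2.circle(roi,(int(u0),int(v0)-5),52,1,-1); bl&=roi>0; bl[245:]=0
cnt=max(cv2.findContours(bl.astype(np.uint8),cv2.RETR_EXTERNAL,cv2.CHAIN_APPROX_NONE)[0],key=cv2.contourArea)[:,0]
W=np.array([ray(f,*q,.056)[:2] for q in cnt if q[1]<240])
for i in range(6):
    A=np.c_[2*W,np.ones(len(W))];b=(W**2).sum(1);x=np.linalg.lstsq(A,b,rcond=None)[0];rr=np.sqrt(x[2]+x[0]**2+x[1]**2)
    res=np.hypot(*(W-x[:2]).T)-rr; W=W[abs(res)<max(.001,2*res.std())]
print('cup wrist',x[:2],rr,len(W))
E
python3 m.py
```

```text
shift mm [-1.1 -2.4 -1.1] | 3 turn deg [-0.03 -0.12  0.09] clock 4.48 tcp [ 0.528  -0.0274  0.1526]
lid [ 228  291  104   92 7390] [ 0.52935106 -0.02720731  0.18026854] [ 0.5274032  -0.02759682  0.17942836] [0.03813052 0.03739803 0.00576047] lid plane normal [ 2.46167770e-02 -2.15559173e-04  9.99696938e-01]
cup wrist [ 0.53218755 -0.02665169] 0.029589486907623253 171
```

Both cameras agree the cup is about 3 mm further in +x than the pot and about 0.6 mm in +y. I'll shift by that and lower.

Request:
jog_arm(
  motion=[
    [0.3,[-0.003,0,-0.0003],[0,0,0]],
    [0.3,[0,0.015,0],[0,0,0]],
    [0.3,[0,0.02,0],[0,0,0]],
    [0.3,[0,0.015,0],[0,0,0]],
    [0.3,[0,0,0],[0,0,0]],
    [0.3,[0,0,0],[0,0,0]],
  ],
)

```text
clock: 5.03
tcp_pos: [0.5311, -0.0258, 0.1029]
orientation: [-0.122, 2.165, -2.165]
contact_force: [-0.4, 0.1, -1.3]
grip_width: 0.0428
```

```bash
python3 - <<'E'
from h import *
from bench import r
o=r.get_obs();print(o["tcp_pos"],o["contact_force"])
for n in("wrist","side"):
    f=r.grab_frame(n); pickle.dump(f,open(f"f_{n}1.pkl","wb"));cv2.imwrite(f"pics/{n}5.png",f["image"][:,:,::-1])
s=f["image"][140:270,230:380]; cv2.imwrite("pics/side5z.png",cv2.resize(s,None,fx=4.5,fy=4.5,interpolation=cv2.INTER_CUBIC)[:,:,::-1])
E
```

```text
[ 0.53113898 -0.02580816  0.10288582] [-0.43498644  0.12060377 -1.26010697]
```

View pics/wrist5.png

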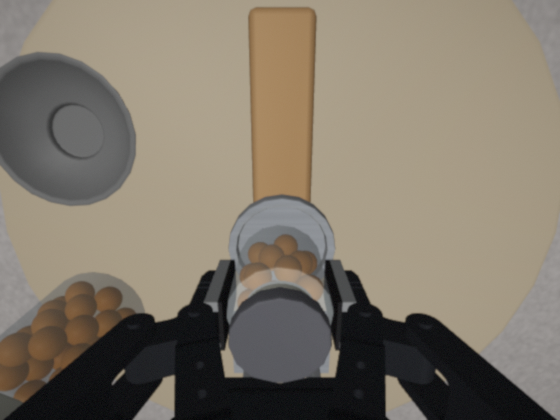

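View pics/side5z.png

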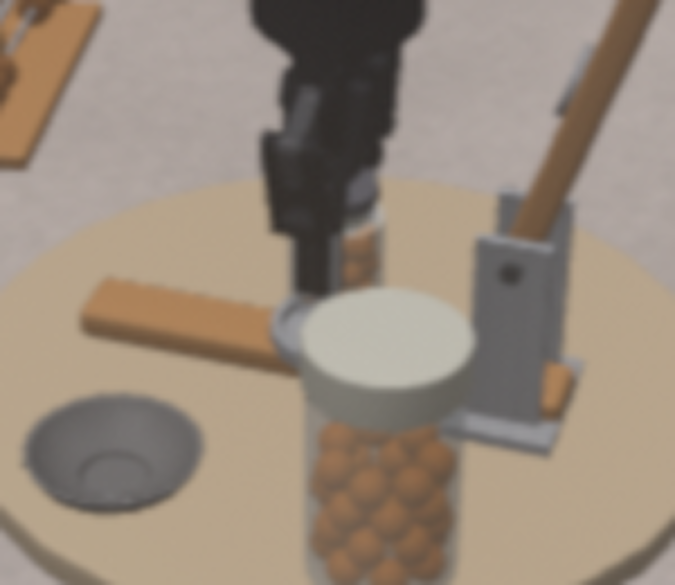

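```bash
python3 - <<'E'
from h import *
f=load("wrist1")
s=f["image"][180:300,215:350]; cv2.imwrite("pics/w5z.png",cv2.resize(s,None,fx=5,fy=5,interpolation=cv2.INTER_CUBIC)[:,:,::-1])
for v in(222,224,226,228): print('pot far',v,ray(f,281,v,.069)+cx*.022)
for v in(194,196,198): print('cup outer far',v,ray(f,281,v,.056)+cx*.031)
for v in(201,203,205): print('cup inner far',v,ray(f,281,v,.056)+cx*.026)
E
```

```text
pot far 222 [ 0.53102837 -0.02651686  0.069     ]
pot far 224 [ 0.52993198 -0.02664145  0.069     ]
pot far 226 [ 0.52883097 -0.02676656  0.069     ]
pot far 228 [ 0.52772532 -0.02689219  0.069     ]
cup outer far 194 [ 0.53323149 -0.02630313  0.056     ]
cup outer far 196 [ 0.53211113 -0.02643044  0.056     ]
cup outer far 198 [ 0.53098618 -0.02655827  0.056     ]
cup inner far 201 [ 0.53425861 -0.0261905   0.056     ]
cup inner far 203 [ 0.53312209 -0.02631964  0.056     ]
cup inner far 205 [ 0.5319809  -0.02644932  0.056     ]
```

View pics/w5z.png

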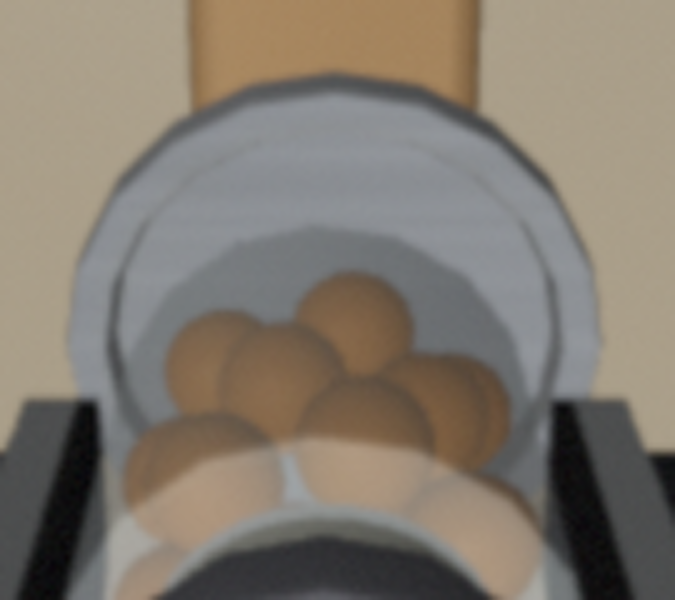

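I measure about 1.5 mm still to go in +x, well within the 4 mm clearance. I'll correct that and lower.

Request:
jog_arm(
  motion=[
    [0.3,[-0.0015,0.005,0.0004],[0,0,0]],
    [0.3,[0,0.006,0],[0,0,0]],
    [0.3,[0,0.004,0],[0,0,0]],
    [0.3,[0,0,0],[0,0,0]],
    [0.3,[0,0,0],[0,0,0]],
  ],
)

```text
clock: 5.55
tcp_pos: [0.5328, -0.0255, 0.088]
orientation: [-0.123, 2.164, -2.164]
contact_force: [-0.3, 0.8, -1.1]
grip_width: 0.043
```

Request:
jog_arm(
  motion=[
    [0.3,[0,0.0015,0],[0,0,0]],
    [0.3,[0,0.0015,0],[0,0,0]],
    [0.3,[0,0,0],[0,0,0]],
    [0.3,[0,0,0],[0,0,0]],
  ],
)

```text
clock: 5.88
tcp_pos: [0.533, -0.0254, 0.0853]
orientation: [-0.122, 2.164, -2.164]
contact_force: [-0.1, -1.0, -1.6]
grip_width: 0.0434
```

Request:
jog_arm(
  motion=[
    [0.3,[0,0.0015,0],[0,0,0]],
    [0.3,[0,0,0],[0,0,0]],
    [0.3,[0,0,0],[0,0,0]],
  ],
)

```text
clock: 6.13
tcp_pos: [0.5332, -0.0255, 0.0839]
orientation: [-0.121, 2.163, -2.163]
contact_force: [0.6, -0.6, -0.9]
grip_width: 0.0431
```

```bash
python3 - <<'E'
from h import *
from bench import r
o=r.get_obs();print(o["tcp_pos"],o["contact_force"])
f=r.grab_frame("wrist"); pickle.dump(f,open(f"f_wrist1.pkl","wb"));s=f["image"][180:400,190:370]; cv2.imwrite("pics/w6z.png",cv2.resize(s,None,fx=2.7,fy=2.7,interpolation=cv2.INTER_CUBIC)[:,:,::-1])
E
```

```text
[ 0.53322704 -0.025456    0.08389674] [ 0.55287755 -0.59055622 -0.91906179]
```

View pics/w6z.png

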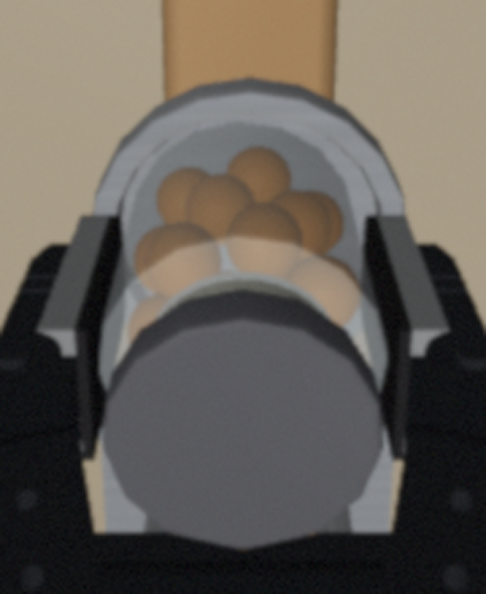

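The wrist view shows the pot's base inside the cup's inner rim. I'll lower in small steps until it seats.

Request:
jog_arm(
  motion=[
    [0.3,[0,0.0015,0],[0,0,0]],
    [0.3,[0,0,0],[0,0,0]],
    [0.3,[0,0,0],[0,0,0]],
  ],
)

```text
clock: 6.43
tcp_pos: [0.5332, -0.0255, 0.0838]
orientation: [-0.121, 2.163, -2.164]
contact_force: [-5.6, 0.0, 15.9]
grip_width: 0.0432
```

Request:
jog_arm(
  motion=[
    [0.3,[0,0.0015,0],[0,0,0]],
    [0.3,[0,0,0],[0,0,0]],
    [0.3,[0,0,0],[0,0,0]],
  ],
)

```text
clock: 6.68
tcp_pos: [0.5333, -0.0255, 0.0837]
orientation: [-0.121, 2.163, -2.164]
contact_force: [-10.3, -0.2, 31.8]
grip_width: 0.043
```

Seated: contact came at TCP z 0.0838, which fits the cup floor at 0.050. I'll take off the pressure and let go.

Request:
jog_arm(
  motion=[
    [0.3,[0,-0.0025,0],[0,0,0]],
    [0.3,[0,0,0],[0,0,0]],
    [0.65,[0,0,0],[0,0,0]],
    [0.65,[0,0,0],[0,0,0]],
    [0.65,[0,0,0],[0,0,0]],
    [0.65,[0,0,0],[0,0,0]],
    [0.9,[0,0,0],[0,0,0]],
    [0.9,[0,0,0],[0,0,0]],
    [0.9,[0,0,0],[0,0,0]],
    [0.9,[0,0,0],[0,0,0]],
  ],
)

```text
clock: 7.52
tcp_pos: [0.5331, -0.0254, 0.0833]
orientation: [-0.122, 2.164, -2.164]
contact_force: [0.1, -0.1, -0.6]
grip_width: 0.077
```

```bash
python3 - <<'E'
from h import *
from bench import r
o=r.get_obs();print(o["tcp_pos"],o["contact_force"])
f=r.grab_frame("wrist"); pickle.dump(f,open(f"f_wrist1.pkl","wb"));cv2.imwrite("pics/w7.png",f["image"][:,:,::-1])
E
```

```text
[ 0.53307822 -0.02543289  0.08327187] [ 0.14500471 -0.10991319 -0.57991565]
```

View pics/w7.png

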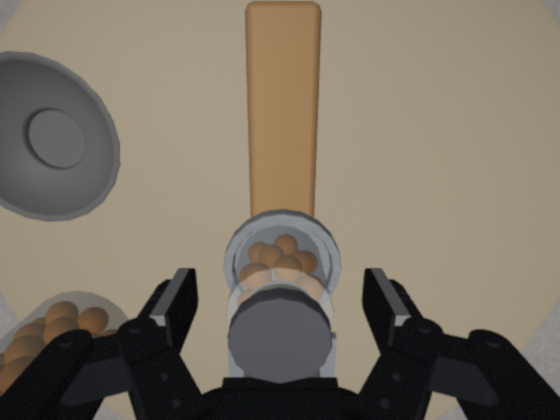

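The pot stands in the cup, free of the fingers. Now I'll rise straight up.

Request:
jog_arm(
  motion=[
    [1,[0,-0.01,0],[0,0,0]],
    [1,[0,-0.02,0],[0,0,0]],
    [1,[0,-0.035,0],[0,0,0]],
    [1,[0,-0.04,0],[0,0,0]],
    [1,[0,-0.04,0],[0,0,0]],
    [1,[0,-0.04,0],[0,0,0]],
    [1,[0,-0.04,0],[0,0,0]],
    [1,[0,-0.04,0],[0,0,0]],
    [1,[0,-0.035,0],[0,0,0]],
    [1,[0,0,0],[0,0,0]],
  ],
)

```text
clock: 8.4
tcp_pos: [0.5356, -0.0253, 0.3922]
orientation: [-0.106, 2.157, -2.157]
contact_force: [1.3, -0.1, -0.0]
grip_width: 0.0852
```

```bash
cat >> h.py <<'E'
CUP=np.array([.531,-.0264,.05])
H=CUP+.085*cx+[0,0,.066]
def bar(deg,L): # deg: 0 level over cup, 90 up, >90 back
    a=np.radians(deg); return H+L*(-np.cos(a)*cx+np.array([0,0,np.sin(a)]))
def ydir(t): t=np.radians(t); return np.sin(t)*cx-np.array([0,0,np.cos(t)])
E
python3 - <<'E'
from h import *
from bench import r
o=r.get_obs();print(o["tcp_pos"],o["contact_force"],o["joints"].round(2))
ims={}
for n in("top","side"):
    f=r.grab_frame(n); pickle.dump(f,open(f"f_{n}2.pkl","wb"));ims[n]=f; cv2.imwrite(f"pics/{n}8.png",f["image"][:,:,::-1])
print('bar end 108',bar(108,.2),'110',bar(110,.2))
# cheeks location
for n,f in ims.items():
    P=pts(f); m=(f["range_z"]>0)&(P[...,2]>.1)&(P[...,2]<.15)&(np.hypot(P[...,0]-.445,P[...,1]+.036)<.04)
    print(n,P[m].min(0),P[m].max(0)) if m.any() else 0
    for lo in(.17,.2,.23,.26):
        m=(f["range_z"]>0)&(P[...,2]>lo)&(P[...,2]<lo+.03)&(np.hypot(P[...,0]-.42,P[...,1]+.036)<.06)
        if m.any(): print(n,lo,m.sum(),P[m].mean(0).round(4),P[m].min(0).round(3),P[m].max(0).round(3))
    for a in(106,108,110,112): print(a,n,proj(f,bar(a,.2)))
    print('pin',proj(f,H))
E
```

```text
[ 0.53564772 -0.02525468  0.39224144] [ 1.31754982 -0.08077615 -0.0407641 ] [ 0.01  0.14 -0.09  1.7   0.01  1.29 -1.54]
bar end 108 [ 0.38512191 -0.04285661  0.3062113 ] 110 [ 0.37856288 -0.04359654  0.30393852]
106 top (np.float64(288.16480368851006), np.float64(291.83035334322255))
108 top (np.float64(288.40865385914105), np.float64(295.29179015793017))
110 top (np.float64(288.6393860966108), np.float64(298.6804734636652))
112 top (np.float64(288.8566076885534), np.float64(301.9898023876259))
pin (np.float64(280.43516730974665), np.float64(257.1371868522025))
side [ 0.42490215 -0.06165044  0.10007245] [ 0.46301043 -0.00773525  0.14993986]
side 0.17 138 [ 0.422  -0.0256  0.1857] [ 0.411 -0.031  0.17 ] [ 0.434 -0.022  0.2  ]
side 0.2 165 [ 0.414  -0.0272  0.2144] [ 0.4   -0.042  0.2  ] [ 0.427 -0.021  0.23 ]
side 0.23 144 [ 0.4023 -0.0278  0.2452] [ 0.39  -0.033  0.23 ] [ 0.414 -0.024  0.26 ]
side 0.26 158 [ 0.3931 -0.0289  0.2751] [ 0.381 -0.034  0.26 ] [ 0.406 -0.025  0.29 ]
106 side (np.float64(383.68316691721816), np.float64(104.71643577465467))
108 side (np.float64(387.4876862972953), np.float64(106.29444241201489))
110 side (np.float64(391.24065671733956), np.float64(107.99830919260879))
112 side (np.float64(394.93527828875904), np.float64(109.82535375785488))
pin (np.float64(345.365938444365), np.float64(193.71774665549447))
```

View pics/top8.png

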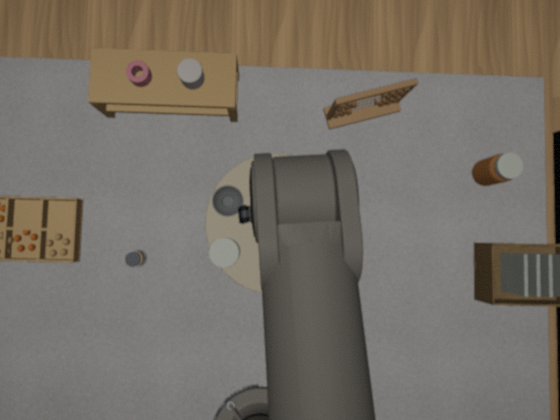

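View pics/side8.png

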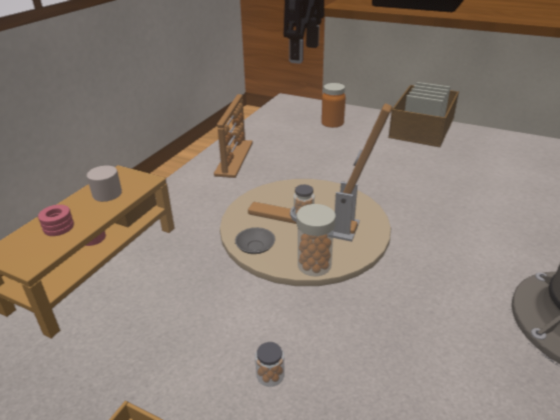

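The side view shows the pot upright in the cup at (304,199) and the handle end at (387,108), so the handle is at about 108°. Next is the pre-grasp on the handle from the front, with the tool tilted.

```bash
python3 - <<'E'
from h import *
from bench import r
for t in(25,30):
    y=ydir(t); G=bar(108,.162); print(t,G); goto(r,G-.085*y,y,cy)
E
```

```text
25 [ 0.39679054 -0.04154026  0.27007116]
shift mm [101.8  38.    0.7] | 109 turn deg [-2.000e-02 -1.000e-02 -2.523e+01] clock 8.5 tcp [ 0.5334 -0.0254  0.3855]
30 [ 0.39679054 -0.04154026  0.27007116]
shift mm [95.2 41.5  0.7] | 104 turn deg [-2.000e-02 -1.000e-02 -3.023e+01] clock 8.5 tcp [ 0.5334 -0.0254  0.3855]
```

Request:
jog_arm(
  motion=[
    [1,[0,0,0],[0,0,-6]],
    [1,[0,0,0],[0,0,-6]],
    [1,[0,0,0],[0,0,-6]],
    [1,[0,0,0],[0,0,-6]],
    [1,[0,0,0],[0,0,-6]],
    [1,[0,0,0],[0,0,0]],
    [1,[0,0,0],[0,0,0]],
  ],
)

```text
clock: 9.08
tcp_pos: [0.533, -0.0252, 0.3805]
orientation: [0.641, -1.934, 1.993]
contact_force: [0.3, -0.5, -0.6]
grip_width: 0.0857
```

```bash
python3 - <<'E'
from h import *
from bench import r
y=ydir(30); G=bar(108,.162); goto(r,G-.085*y,y,cy); print(r.get_obs()["joints"].round(2))
E
```

```text
shift mm [63.3 79.4  0.9] | 102 turn deg [0.01 0.04 0.21] clock 9.08 tcp [ 0.533  -0.0252  0.3805]
[-0.03  0.44 -0.07  1.41  0.04  1.82 -1.56]
```

Request:
jog_arm(
  motion=[
    [1,[0.013,0.016,0.0002],[0,0,0]],
    [1,[0.013,0.016,0.0002],[0,0,0]],
    [1,[0.013,0.016,0.0002],[0,0,0]],
    [1,[0.013,0.016,0.0002],[0,0,0]],
    [1,[0.011,0.015,0],[0,0,0]],
    [1,[0,0,0],[0,0,0]],
    [1,[0,0,0],[0,0,0]],
  ],
)

```text
clock: 9.67
tcp_pos: [0.4385, -0.0372, 0.3471]
orientation: [0.634, -1.937, 1.996]
contact_force: [1.2, -0.3, 0.7]
grip_width: 0.0853
```

```bash
python3 - <<'E'
from h import *
from bench import r
y=ydir(30); G=bar(108,.162); goto(r,G,y,cy); print(r.get_obs()["joints"].round(2))
for n in("wrist","side"):
    f=r.grab_frame(n); pickle.dump(f,open(f"f_{n}3.pkl","wb"));cv2.imwrite(f"pics/{n}9.png",f["image"][:,:,::-1])
f=load("wrist3");print(proj(f,bar(108,.2)),proj(f,bar(108,.1)))
E
```

```text
shift mm [-1.9 87.7 -0.3] | 88 turn deg [ 0.   -0.05 -0.15] clock 9.67 tcp [ 0.4385 -0.0372  0.3471]
[-0.    0.3  -0.09  1.69  0.04  1.68 -1.56]
(np.float64(279.1064152497854), np.float64(276.1497839635218)) (np.float64(279.21625254625724), np.float64(145.67020503931272))
```

View pics/wrist9.png

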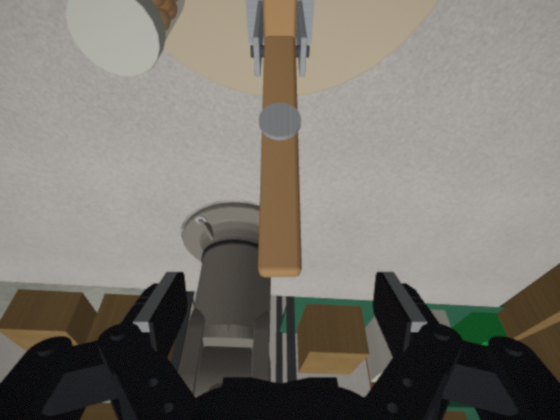

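View pics/side9.png

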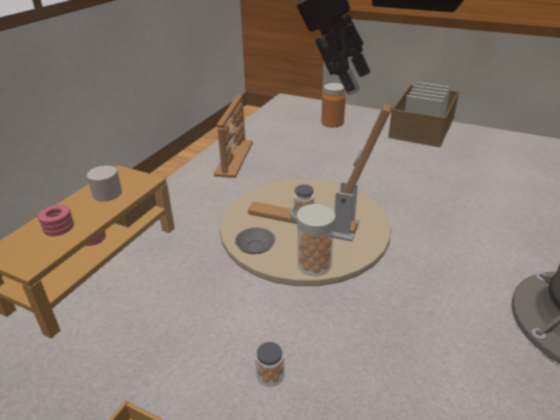

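The handle sits centred between the jaws (u≈280), with its end where predicted. I'll advance and pinch it.

Request:
jog_arm(
  motion=[
    [1,[-0.002,0.018,0],[0,0,0]],
    [1,[0,0.02,0],[0,0,0]],
    [1,[0,0.02,0],[0,0,0]],
    [1,[0,0.018,0],[0,0,0]],
    [1,[0,0.012,0],[0,0,0]],
    [1,[0,0,0],[0,0,0]],
    [1,[0,0,0],[0,0,0]],
  ],
)

```text
clock: 10.35
tcp_pos: [0.3983, -0.0414, 0.2694]
orientation: [0.637, -1.936, 1.995]
contact_force: [0.1, -0.3, 0.6]
grip_width: 0.0853
```

Request:
jog_arm(
  motion=[
    [0.1,[0,0,0],[0,0,0]],
    [0.1,[0,0,0],[0,0,0]],
    [0.1,[0,0,0],[0,0,0]],
    [0.1,[0,0,0],[0,0,0]],
    [0.1,[0,0,0],[0,0,0]],
    [0.1,[0,0,0],[0,0,0]],
    [0.1,[0,0,0],[0,0,0]],
    [0.1,[0,0,0],[0,0,0]],
  ],
  force=25,
)

```text
clock: 11.02
tcp_pos: [0.3979, -0.0417, 0.2695]
orientation: [0.636, -1.936, 1.995]
contact_force: [1.2, -0.7, 2.9]
grip_width: 0.0275
```

```bash
python3 - <<'E'
from h import *
from bench import r
o=r.get_obs(); y=ydir(30); G=bar(108,.162); goto(r,G,y,cy); print(o["joints"].round(2),o["contact_force"],o["grip_width"])
v=o["tcp_pos"]-H; print(np.degrees(np.arctan2(v[2],-v@cx)),np.linalg.norm(v))
f=r.grab_frame("side");cv2.imwrite("pics/s10.png",f["image"][:,:,::-1])
E
```

```text
shift mm [ 1.3  0.  -0.2] | 1 turn deg [-0.01 -0.02 -0.04] clock 11.02 tcp [ 0.3979 -0.0417  0.2695]
[ 0.01  0.3  -0.09  1.87  0.04  1.49 -1.56] [ 1.22563046 -0.71537781  2.89122997] 0.027493987355815257
107.68292974846172 0.16108048709272899
```

View pics/s10.png

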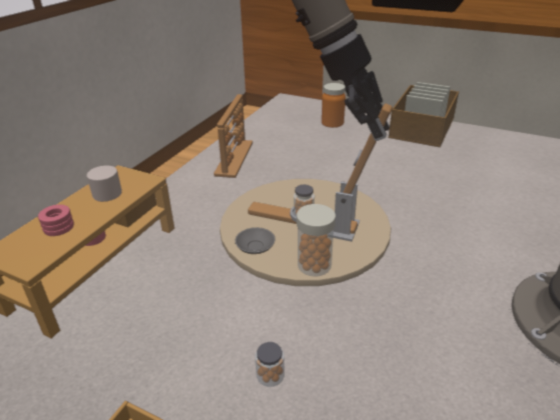

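Pinched at 27.5 mm. I'll work out the arc increments.

```bash
cat > arc.py <<'E'
from h import *
def arc(p0,t0,angs,tilts,L):
    p=np.array(p0);t=t0
    for a,tn in zip(angs,tilts):
        y=ydir(t); z=cy; 
        z=-cy if ZS<0 else cy
        x=np.cross(y,z); M=np.c_[x,y,z]
        q=bar(a,L); s=M.T@(q-p); print(a,tn,(s*1000).round(1),'turn z',t-tn if ZS>0 else tn-t); p=q;t=tn
from bench import r
M=R.from_rotvec(r.get_obs()["orientation"]).as_matrix(); ZS=np.sign(M[:,2]@cy); print(ZS)
angs=list(range(103,12,-5)); tilts=[max(0,30-3*(i+1)) for i in range(len(angs))]
arc(bar(108,.161),30,angs,tilts,.161)
E
python3 arc.py
```

```text
1.0
103 27 [ -9.8 -10.   -0. ] turn z 3
98 24 [-11.1  -8.6   0. ] turn z 3
93 21 [-12.2  -6.9  -0. ] turn z 3
88 18 [-13.1  -5.1   0. ] turn z 3
83 15 [-13.7  -3.3  -0. ] turn z 3
78 12 [-14.   -1.3   0. ] turn z 3
73 9 [-14.    0.6  -0. ] turn z 3
68 6 [-13.8   2.6   0. ] turn z 3
63 3 [-13.3   4.5  -0. ] turn z 3
58 0 [-12.6   6.3   0. ] turn z 3
53 0 [-11.6   8.   -0. ] turn z 0
48 0 [-10.8   8.9   0. ] turn z 0
43 0 [-10.    9.8  -0. ] turn z 0
38 0 [-9.1 10.7  0. ] turn z 0
33 0 [-8.2 11.4 -0. ] turn z 0
28 0 [-7.1 12.1  0. ] turn z 0
23 0 [-6.  12.7 -0. ] turn z 0
18 0 [-4.9 13.2  0. ] turn z 0
13 0 [-3.8 13.5  0. ] turn z 0
```

Request:
jog_arm(
  motion=[
    [0.1,[-0.0098,-0.01,0],[0,0,3]],
    [0.1,[-0.0111,-0.0086,0],[0,0,3]],
    [0.1,[-0.0122,-0.0069,0],[0,0,3]],
    [0.1,[-0.0131,-0.0051,0],[0,0,3]],
    [0.1,[0,0,0],[0,0,0]],
  ],
)

```text
clock: 11.48
tcp_pos: [0.4528, -0.0355, 0.2765]
orientation: [0.448, -2.079, 2.116]
contact_force: [2.8, -1.7, -3.6]
grip_width: 0.0275
```

Request:
jog_arm(
  motion=[
    [0.1,[-0.0137,-0.0033,0],[0,0,3]],
    [0.1,[-0.014,-0.0013,0],[0,0,3]],
    [0.1,[-0.014,0.0006,0],[0,0,3]],
    [0.1,[-0.0138,0.0026,0],[0,0,3]],
    [0.1,[-0.0133,0.0045,0],[0,0,3]],
    [0.1,[-0.0126,0.0063,0],[0,0,3]],
    [0.1,[0,0,0],[0,0,0]],
  ],
)

```text
clock: 12.07
tcp_pos: [0.5345, -0.0264, 0.2537]
orientation: [-0.113, 2.16, -2.16]
contact_force: [5.1, -0.9, 4.1]
grip_width: 0.0275
```

```bash
python3 - <<'E'
from h import *
from bench import r
o=r.get_obs(); print(o["contact_force"],o["moment"],o["grip_width"])
v=o["tcp_pos"]-H; print(np.degrees(np.arctan2(v[2],-v@cx)),np.linalg.norm(v))
goto(r,bar(58,.161),ydir(0),cy)
f=r.grab_frame("side");cv2.imwrite("pics/s11.png",f["image"][:,:,::-1])
E
```

```text
[ 5.12933522 -0.92171013  4.10395342] [-0.08076052 -1.05449065 -0.03916661] 0.02752537713557696
57.276136584431455 0.16369514742995164
shift mm [ 3.2  1.2 -0.4] | 3 turn deg [-0.03 -0.02 -0.44] clock 12.07 tcp [ 0.5345 -0.0264  0.2537]
```

View pics/s11.png

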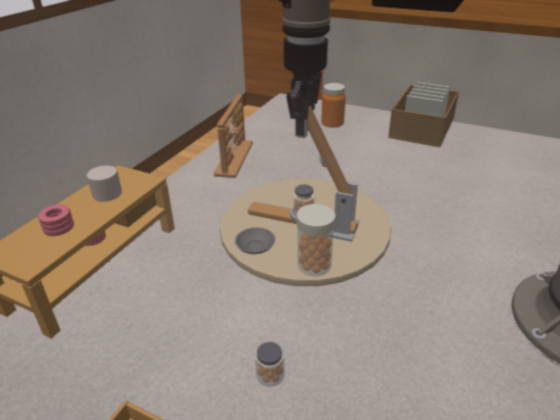

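The handle is following (about 57°) with low forces. I'll carry on down the arc to about 18°.

Request:
jog_arm(
  motion=[
    [0.1,[-0.0116,0.008,0],[0,0,0]],
    [0.1,[-0.0108,0.0089,0],[0,0,0]],
    [0.1,[-0.01,0.0098,0],[0,0,0]],
    [0.1,[-0.0091,0.0107,0],[0,0,0]],
    [0.1,[-0.0082,0.0114,0],[0,0,0]],
    [0.1,[-0.0071,0.0121,0],[0,0,0]],
    [0.1,[-0.006,0.0127,0],[0,0,0]],
    [0.1,[-0.0049,0.0132,0],[0,0,0]],
    [0.1,[0,0,0],[0,0,0]],
  ],
)

```text
clock: 12.87
tcp_pos: [0.6042, -0.0188, 0.166]
orientation: [-0.112, 2.159, -2.16]
contact_force: [10.9, -1.3, 2.4]
grip_width: 0.0275
```

```bash
python3 - <<'E'
from h import *
from bench import r
o=r.get_obs(); print(o["contact_force"],o["moment"],o["grip_width"])
v=o["tcp_pos"]-H; print(np.degrees(np.arctan2(v[2],-v@cx)),np.linalg.norm(v))
goto(r,bar(18,.161),ydir(0),cy)
f=r.grab_frame("side");cv2.imwrite("pics/s12.png",f["image"][:,:,::-1])
f=r.grab_frame("wrist");cv2.imwrite("pics/w12.png",f["image"][:,:,::-1])
E
```

```text
[10.92358962 -1.28688462  2.42724115] [-0.29530107 -1.99571812  0.04870086] 0.0275090060986318
17.511746861228943 0.16633103910692093
shift mm [ 5.5  0.2 -0.6] | 6 turn deg [-0.05  0.01 -0.51] clock 12.87 tcp [ 0.6042 -0.0188  0.166 ]
```

View pics/s12.png

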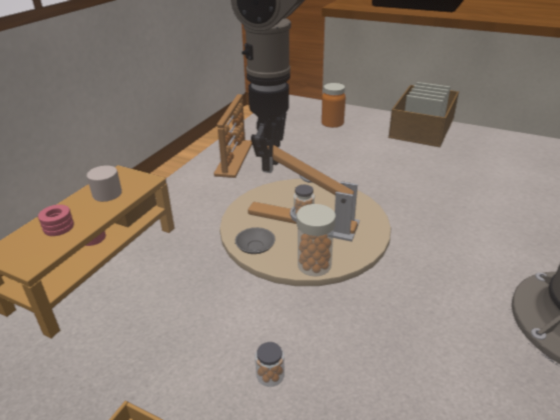

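View pics/w12.png

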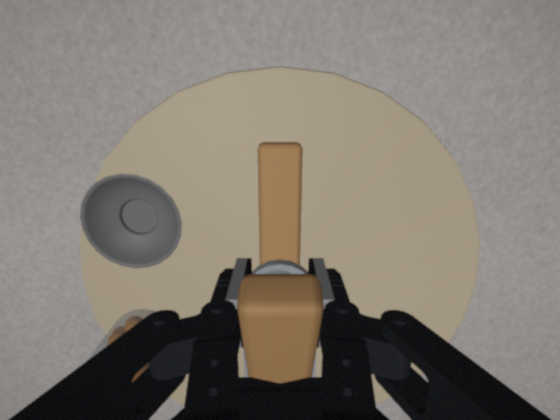

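At about 17.5° I'll let go, rise clear and close the fingers for pressing.

Request:
jog_arm(
  motion=[
    [0.7,[0.003,0,0],[0,0,0]],
    [0.7,[0,0,0],[0,0,0]],
    [0.7,[0,0,0],[0,0,0]],
    [0.7,[0,0,0],[0,0,0]],
    [0.7,[0,0,0],[0,0,0]],
    [0.7,[0,-0.01,0],[0,0,0]],
    [0.7,[0,-0.02,0],[0,0,0]],
    [0.7,[0,-0.03,0],[0,0,0]],
    [0.7,[0,-0.03,0],[0,0,0]],
    [0.0,[0,0,0],[0,0,0]],
  ],
)

```text
clock: 13.8
tcp_pos: [0.5993, -0.019, 0.2628]
orientation: [-0.11, 2.159, -2.159]
contact_force: [0.9, -0.2, 0.4]
grip_width: 0.049
```

Request:
jog_arm(
  motion=[
    [0.0,[0,0,0],[0,0,0]],
    [0.0,[0,0,0],[0,0,0]],
    [0.0,[0,0,0],[0,0,0]],
    [0.0,[0,0,0],[0,0,0]],
    [0.0,[0,0,0],[0,0,0]],
    [0.0,[0,0,0],[0,0,0]],
    [0.0,[0,0,0],[0,0,0]],
    [0.0,[0,0,0],[0,0,0]],
  ],
  force=40,
)

```text
clock: 14.47
tcp_pos: [0.596, -0.0191, 0.2554]
orientation: [-0.122, 2.164, -2.164]
contact_force: [0.5, -0.3, -0.6]
grip_width: 0.0002
```

```bash
python3 - <<'E'
from h import *
from bench import r
o=r.get_obs(); print(o["contact_force"],o["moment"],o["grip_width"])
print('bar end',bar(17.5,.2),bar(4.6,.2)); goto(r,bar(17.5,.19)+[0,0,.04],ydir(0),cy)
for n in ("side","wrist"):
    f=r.grab_frame(n);cv2.imwrite(f"pics/{n}13.png",f["image"][:,:,::-1])
E
```

```text
[ 0.51116075 -0.25624376 -0.58330103] [-0.01316015 -0.03336562 -0.02174768] 0.00018576704415018873
bar end [ 0.63607689 -0.0145462   0.17614116] [ 0.64463499 -0.01358076  0.13203978]
shift mm [-30.8  42.3  -0.1] | 52 turn deg [ 0.   -0.    0.02] clock 14.47 tcp [ 0.596  -0.0191  0.2554]
```

View pics/side13.png

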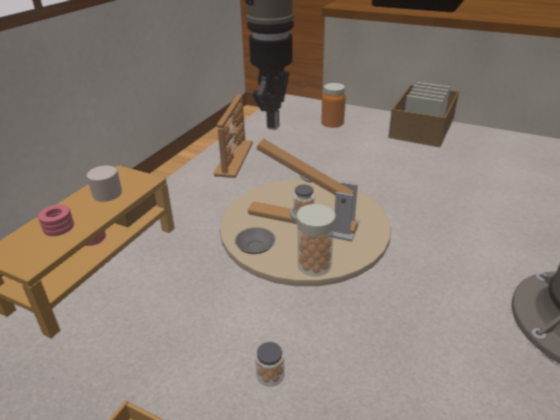

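View pics/wrist13.png

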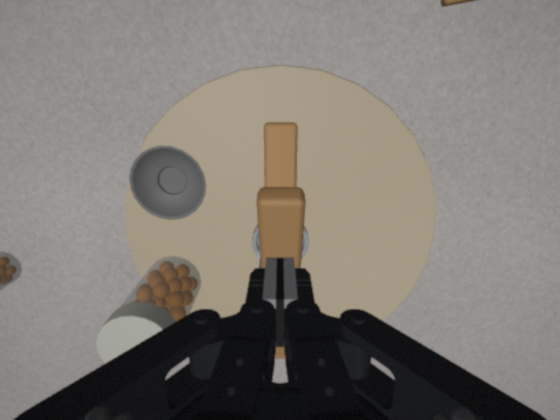

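The fingers are shut and centred over the bar. I'll move out near the end and start swinging the handle down.

Request:
jog_arm(
  motion=[
    [0.0,[-0.0125,0.01,0],[0,0,0]],
    [0.0,[-0.0125,0.015,0],[0,0,0]],
    [0.0,[0,0.02,0],[0,0,0]],
    [0.0,[0,0.01,0],[0,0,0]],
    [0.0,[0,0.01,0],[0,0,0]],
    [0.0,[0,0.01,0],[0,0,0]],
    [0.0,[0,0.009,0],[0,0,0]],
    [0.0,[0,0,0],[0,0,0]],
    [0.0,[0,0,0],[0,0,0]],
  ],
)

```text
clock: 15.32
tcp_pos: [0.6206, -0.0164, 0.1714]
orientation: [-0.123, 2.164, -2.164]
contact_force: [1.0, 0.6, 0.6]
grip_width: -0.0
```

```bash
python3 - <<'E'
from h import *
from bench import r
o=r.get_obs(); print(o["tcp_pos"],o["contact_force"],o["moment"],o["grip_width"])
f=r.grab_frame("side");s=f["image"][80:280,210:400];cv2.imwrite("pics/s14.png",cv2.resize(s,None,fx=3,fy=3,interpolation=cv2.INTER_CUBIC)[:,:,::-1])
E
```

```text
[ 0.62055831 -0.01643226  0.17138727] [0.96683796 0.56183616 0.56155636] [0.01019437 0.01283243 0.02590442] -5.026728307828227e-06
```

View pics/s14.png

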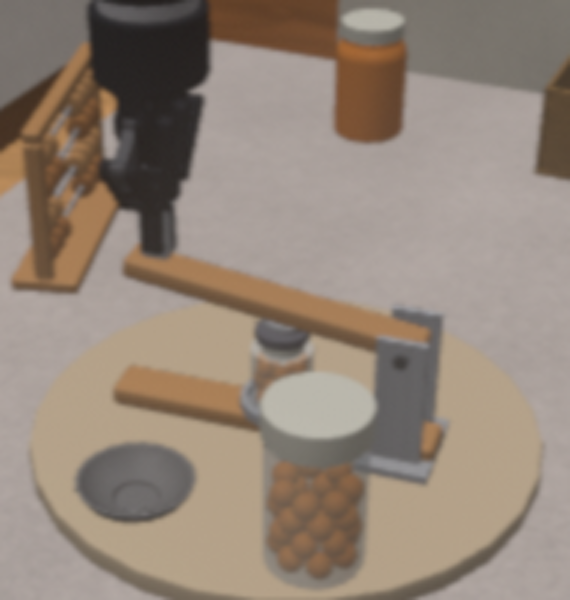

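Request:
jog_arm(
  motion=[
    [0.0,[0,0.005,0],[0,0,0]],
    [0.0,[0,0.005,0],[0,0,0]],
    [0.0,[0,0.002,0],[0,0,0]],
    [0.0,[0,0,0],[0,0,0]],
  ],
)

```text
clock: 15.7
tcp_pos: [0.6221, -0.0163, 0.1605]
orientation: [-0.119, 2.162, -2.162]
contact_force: [1.1, -0.5, 5.7]
grip_width: 0.0002
```

Request:
jog_arm(
  motion=[
    [0.0,[0,0.001,0],[0,0,0]],
    [0.0,[0,0.001,0],[0,0,0]],
    [0.0,[0,0,0],[0,0,0]],
  ],
)

```text
clock: 15.95
tcp_pos: [0.6223, -0.0163, 0.1591]
orientation: [-0.118, 2.162, -2.162]
contact_force: [-0.3, 0.8, 6.8]
grip_width: -0.0003
```

Request:
jog_arm(
  motion=[
    [0.0,[0,0.001,0],[0,0,0]],
    [0.0,[0,0.001,0],[0,0,0]],
    [0.0,[0,0,0],[0,0,0]],
  ],
)

```text
clock: 16.2
tcp_pos: [0.6225, -0.0163, 0.1574]
orientation: [-0.117, 2.162, -2.162]
contact_force: [-0.3, -0.2, 8.1]
grip_width: -0.0
```

Request:
jog_arm(
  motion=[
    [0.0,[0,0.001,0],[0,0,0]],
    [0.0,[0,0.001,0],[0,0,0]],
    [0.0,[0,0,0],[0,0,0]],
  ],
)

```text
clock: 16.45
tcp_pos: [0.6227, -0.0162, 0.1554]
orientation: [-0.117, 2.162, -2.162]
contact_force: [-0.5, 0.2, 7.4]
grip_width: 0.0001
```

Request:
jog_arm(
  motion=[
    [0.0,[0,0.001,0],[0,0,0]],
    [0.0,[0,0.001,0],[0,0,0]],
    [0.0,[0,0,0],[0,0,0]],
  ],
)

```text
clock: 16.7
tcp_pos: [0.6229, -0.0162, 0.1531]
orientation: [-0.116, 2.161, -2.161]
contact_force: [2.1, -0.7, 5.0]
grip_width: 0.0002
```

Request:
jog_arm(
  motion=[
    [0.0,[0,0.001,0],[0,0,0]],
    [0.0,[0,0.001,0],[0,0,0]],
    [0.0,[0,0,0],[0,0,0]],
  ],
)

```text
clock: 16.95
tcp_pos: [0.6207, -0.0164, 0.1494]
orientation: [-0.122, 2.164, -2.164]
contact_force: [-0.5, 1.2, 0.4]
grip_width: 0.0001
```

Request:
jog_arm(
  motion=[
    [0.0,[0,0.001,0],[0,0,0]],
    [0.0,[0,0.001,0],[0,0,0]],
    [0.0,[0,0,0],[0,0,0]],
  ],
)

```text
clock: 17.2
tcp_pos: [0.6203, -0.0164, 0.147]
orientation: [-0.123, 2.164, -2.164]
contact_force: [0.1, -0.4, -0.3]
grip_width: -0.0002
```

Request:
jog_arm(
  motion=[
    [0.0,[0,0.001,0],[0,0,0]],
    [0.0,[0,0.001,0],[0,0,0]],
    [0.0,[0,0,0],[0,0,0]],
  ],
)

```text
clock: 17.45
tcp_pos: [0.6206, -0.0164, 0.1453]
orientation: [-0.122, 2.164, -2.164]
contact_force: [0.2, 0.6, 0.1]
grip_width: 0.0001
```

Resistance peaked at about 8 N, then dropped to zero, so the lid has snapped. I'll follow the handle down until it rests on the shut lid.

Request:
jog_arm(
  motion=[
    [0.0,[0,0.001,0],[0,0,0]],
    [0.0,[0,0.001,0],[0,0,0]],
    [0.0,[0,0,0],[0,0,0]],
  ],
)

```text
clock: 17.7
tcp_pos: [0.6209, -0.0163, 0.1435]
orientation: [-0.122, 2.164, -2.164]
contact_force: [-0.5, 0.2, 0.1]
grip_width: -0.0003
```

Request:
jog_arm(
  motion=[
    [0.0,[0,0.001,0],[0,0,0]],
    [0.0,[0,0.001,0],[0,0,0]],
    [0.0,[0,0,0],[0,0,0]],
  ],
)

```text
clock: 17.95
tcp_pos: [0.6211, -0.0163, 0.1427]
orientation: [-0.121, 2.163, -2.164]
contact_force: [-2.8, -0.1, 7.4]
grip_width: 0.0002
```

```bash
python3 - <<'E'
from h import *
from bench import r
o=r.get_obs(); print(o["tcp_pos"],o["contact_force"],o["moment"],o["grip_width"])
f=r.grab_frame("side");s=f["image"][80:280,210:400];cv2.imwrite("pics/s15.png",cv2.resize(s,None,fx=3,fy=3,interpolation=cv2.INTER_CUBIC)[:,:,::-1])
E
```

```text
[ 0.62109317 -0.0163361   0.14266423] [-2.76003397 -0.05171671  7.35500536] [-0.0405266   0.6387277  -0.00577006] 0.0002478037078699757
```

View pics/s15.png

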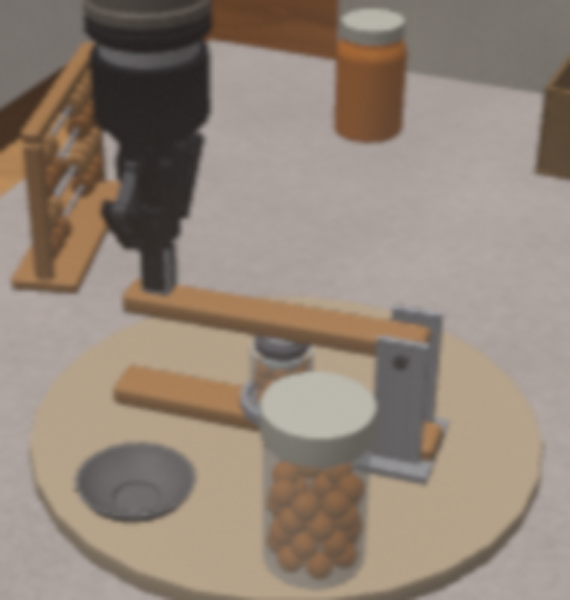

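Contact came at z≈0.143, exactly the level expected for a fully shut lid. One firm millimetre more, then retreat.

Request:
jog_arm(
  motion=[
    [0.0,[0,0.001,0],[0,0,0]],
    [0.0,[0,0.0005,0],[0,0,0]],
    [0.0,[0,0,0],[0,0,0]],
  ],
)

```text
clock: 18.25
tcp_pos: [0.6211, -0.0164, 0.1423]
orientation: [-0.121, 2.163, -2.164]
contact_force: [-6.5, -0.6, 16.0]
grip_width: -0.0004
```

Request:
jog_arm(
  motion=[
    [0.0,[0,-0.002,0],[0,0,0]],
    [0.0,[0,-0.01,0],[0,0,0]],
    [0.0,[0,-0.03,0],[0,0,0]],
    [0.0,[0,-0.04,0],[0,0,0]],
    [0.0,[0,-0.04,0],[0,0,0]],
    [0.0,[0,-0.04,0],[0,0,0]],
    [0.0,[0,-0.03,0],[0,0,0]],
    [0.0,[0,0,0],[0,0,0]],
    [0.0,[0,0,0],[0,0,0]],
  ],
)

```text
clock: 19.0
tcp_pos: [0.6219, -0.0163, 0.3349]
orientation: [-0.116, 2.161, -2.161]
contact_force: [-1.5, 0.0, -1.0]
grip_width: -0.0001
```

Request:
jog_arm(
  motion=[
    [0.0,[0,0,0.04],[0,0,0]],
    [0.0,[0,0,0.04],[0,0,0]],
    [0.0,[0,0,0.04],[0,0,0]],
    [0.0,[0,0,0.04],[0,0,0]],
    [0.0,[0,0,0.04],[0,0,0]],
    [0.0,[0,0,0.04],[0,0,0]],
    [0.0,[0,0,0],[0,0,0]],
    [0.0,[0,0,0],[0,0,0]],
  ],
)

```text
clock: 19.67
tcp_pos: [0.6462, -0.2585, 0.3297]
orientation: [-0.12, 2.168, -2.169]
contact_force: [-0.3, 0.4, 0.4]
grip_width: -0.0003
```

```bash
python3 - <<'E'
from h import *
from bench import r
o=r.get_obs(); print(o["clock"],o["tcp_pos"],o["contact_force"])
f=r.grab_frame("side"); Q=pts(f);s=f["image"][120:280,210:400];cv2.imwrite("pics/s16.png",cv2.resize(s,None,fx=4,fy=3.7,interpolation=cv2.INTER_CUBIC)[:,:,::-1])
t=r.grab_frame("top"); P=pts(t); cv2.imwrite("pics/t16.png",t["image"][:,:,::-1])
im=cv2.cvtColor(t["image"],cv2.COLOR_RGB2HSV)
m=(t["range_z"]>0)&(P[...,2]>.095)&(P[...,2]<.16)&(abs(P[...,1]+.02)<.045)&(P[...,0]>.48)&(P[...,0]<.66)
q=P[m]; print('bar top',len(q),q.mean(0),q.min(0),q.max(0)); A=np.c_[q[:,0],np.ones(len(q))]; k=np.linalg.lstsq(A,q[:,2],rcond=None)[0]; print('slope deg',np.degrees(np.arctan(k[0])),'z@.531',k@[.531,1])
t0=load("top");P0=pts(t0)
for nm,(u,v) in dict(potL=(134,259),dish=(227,201),can=(224,252)).items(): print(nm,P0[v,u].round(4),P[v,u].round(4))
d=cv2.absdiff(t["image"],t0["image"]).max(2)
for nm,(a,b,c,e) in dict(potL=(245,275,115,150),dish=(185,218,212,243),can=(235,270,207,242)).items(): print(nm,'maxdiff',d[a:b,c:e].max())
E
```

```text
19.6667 [ 0.64621759 -0.25854011  0.32970022] [-0.31347499  0.39298893  0.38258149]
bar top 908 [ 0.55988083 -0.02264587  0.12233058] [ 0.48124229 -0.04573161  0.09512714] [ 0.64467124 -0.00180431  0.12895404]
slope deg 0.7971113262549265 z@.531 0.12192875809195113
potL [0.4305 0.3183 0.0526] [0.4308 0.3169 0.0575]
dish [0.5804 0.0984 0.0328] [0.58   0.098  0.0376]
can [0.4565 0.0923 0.1481] [0.4564 0.0924 0.1471]
potL maxdiff 14
dish maxdiff 14
can maxdiff 15
```

View pics/s16.png

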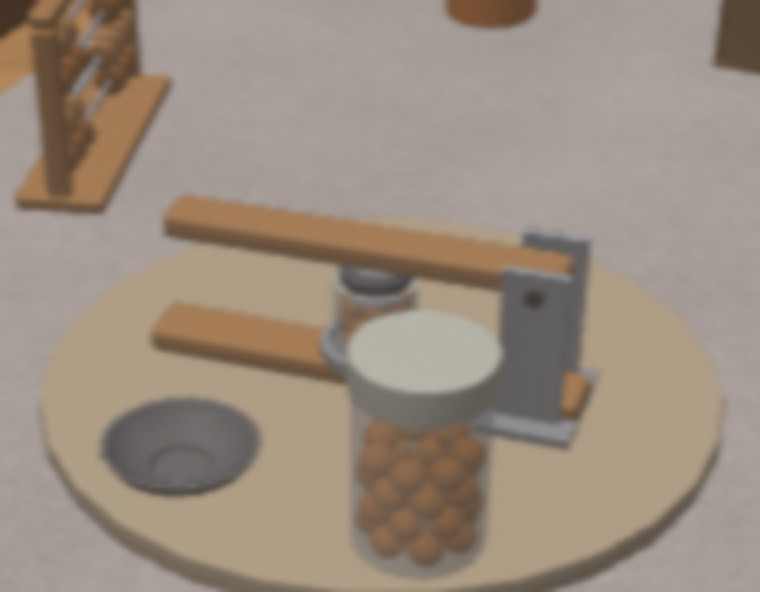

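View pics/t16.png

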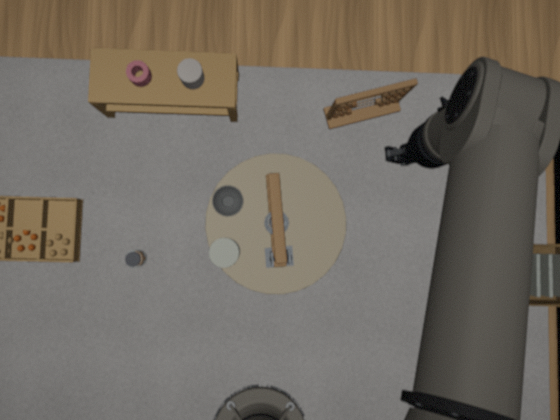

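The handle lies level on the lid (top about 0.122 against 0.124 expected, slope 0.8°). The pot is in the cup, and the dish, canister and shut pot are unchanged between the pictures. Handing in.

```bash
python3 - <<'E'
from bench import r
print(r.get_obs()["qvel"].round(3)); print(r.hand_in())
E
```

```text
[-0.022 -0.013 -0.02  -0.001 -0.002  0.     0.002]
the job is handed in; nothing more can be done
None
```

The loose-lidded pot (the right one; its lid read 62 mm high against 53 mm for the other) is in the press cup with its lid snapped shut and the handle resting on it. I handed the job in at about 20 s of robot time.

- **Placing:** I set the pot upright in the cup and let go. Contact came at the height expected for the cup floor. While pressing it in, I overshot and the wrist force reached 32 N briefly before I backed off.
- **Swinging the handle:** I pinched the handle, swung it forward to about 17°, released it, then pressed near its end with the closed fingertips.
- **Snap:** The resistance peaked at about 8 N, fell to zero as the lid gave, and firmed up again at the height of a fully shut lid. I then pressed to 16 N and withdrew.
- **Last checks:**
  - The handle is level to within 1° by depth, on the upright pot.
  - The dish, canister and shut pot look the same as in the first top view (largest pixel change 15 of 255).
  - Their single-pixel depth readings differ by up to 5 mm, which I took as sensor noise.
  - The arm stands clear and touches nothing.
- **Unreliable measurement:** My circle fit to the turntable was unusable (radius 114 to 148 mm instead of 180), so I found the cup from its own rim in the top and wrist views, which agreed to within about 3 mm.

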